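Gauge three spacers through the gate into the slot

TASK

On the plywood gauge table, slide the shutter fully open by pushing its finger pin, then with the fingertips sweep the three small steel spacers one at a time through the gate so that each drops down the slot into the bin underneath. The one large spacer is too big for the gate: leave it lying on the table. Only push: do not pinch, lift, upset or force any spacer, and leave the other things on the bench where they are.

Things in the scene. Friction and masses are not known exactly. Their poses are not given: they have to be found in the camera images.
- gauge_table: Plywood gauge table, fixed on the bench. Origin on the bench under the middle of the gate's exit; x = feed direction (loading deck, gate, slot), y to the left of it, z up. Deck top 85 mm above the bench, x -200 to 8 mm, y -130 to 130 mm. Nothing on the deck but spacers and the shutter pin is higher than 11 mm: fingertips 12 to 16 mm above the deck clear all fences and jaws yet push the spacers.
- deck (a point): Middle of the loading deck, at deck level, x = -100 mm in the table's frame; axes as the table's. Aluminium fences 6 mm wide, 10 mm high ring the deck: rear fence at table x = -197 mm, side fences at y = +-127 mm, and two straight funnel fences at 45 degrees from (-117, +-127) mm to the jaws at (-16, +-26) mm.
- gate (a point): Middle of the gate at deck level, x = -10 mm in the table's frame; axes as the table's. The gate is the 40 mm gap between two round-nosed steel jaws 10 mm high (table x = -14 to 0 mm, |y| over 20 mm). The shutter blade crosses it just behind the jaws (x = 1 to 5 mm).
- slot (a point): Middle of the slot at deck level, x = 29 mm in the table's frame; axes as the table's. The slot is an opening in the deck, table x = 8 to 50 mm, y -22 to 22 mm; a spacer drops once its middle is past x = 8 mm. Under it a 45 degree sheet chute leads back into a fixed blue plastic bin below the deck: floor 2 mm above the bench, inside x -101 to 54 mm, y -49 to 47 mm.
- shutter (a joint): Slide shutter that closes the gate, in m: 0 closed, 0.050 fully open (end stop); it opens towards the table's +y and stays where it is left. Friction about 1.2 N. It starts 0 to 8 mm open.
- shutter_pin (a point): Middle of the shutter's upright black finger pin, 12 mm thick; the black part spans 17 to 33 mm above the deck, on a steel shank 9 mm thick. In the table's frame it is at x = 3 mm, y = 55 mm plus the shutter's value; to open, push it towards the table's +y.
- spacer_a: One of the three small steel spacers: turned ring with a 16 mm bore, 34 mm outside diameter, 20 mm high, about 0.09 kg. Lies flat on the loading deck; origin at the centre of its underside, z axis along the bore.
- spacer_b: One of the three small steel spacers: turned ring with a 16 mm bore, 34 mm outside diameter, 20 mm high, about 0.09 kg. Lies flat on the loading deck; origin at the centre of its underside, z axis along the bore.
- spacer_c: One of the three small steel spacers: turned ring with a 16 mm bore, 34 mm outside diameter, 20 mm high, about 0.09 kg. Lies flat on the loading deck; origin at the centre of its underside, z axis along the bore.
- spacer_big: The large steel spacer: same height (20 mm) and material, but 46 mm outside diameter, 24 mm bore, about 0.16 kg. Lies flat on the loading deck among the others; origin at the centre of its underside, z along the bore.
- tape_measure: Bystander: yellow and black pocket tape measure, 38 x 72 x 60 mm, standing on the bench to the right; origin under its centre.
- end_cap_red: Bystander: red plastic pipe end cap, open top, 64 mm across, 49 mm high, on the bench to the left; origin under its centre.
- end_cap_black: Bystander: black plastic pipe end cap, open top, 64 mm across, 49 mm high, on the bench to the left; origin under its centre.
- dome_standing: Bystander: white domed plug, 33 mm across, 106 mm high, standing on the bench to the left; origin under its centre.
- seam_roller: Bystander: seam roller with a wooden handle, 55 x 162 x 41 mm, lying on the bench to the far right; origin under its centre.
There are look-alikes about, which are no part of the job. What is shaped like the spacer_b but blue or orange is not meant.

How it is judged (in metres and radians):
On the way, in this order (a step that is already met when the one before it is completed fails the run):
1. the shutter is pushed fully open (value of joint shutter above 0.042 m), for 0.1 s.
2. one small spacer has dropped through the slot into the bin (((z of spacer_a in the frame of gauge_table below 0.065 m and x of spacer_a in the frame of gauge_table between -0.105 and 0.058 m and y of spacer_a in the frame of gauge_table between -0.05 and 0.05 m) or (z of spacer_b in the frame of gauge_table below 0.065 m and x of spacer_b in the frame of gauge_table between -0.105 and 0.058 m and y of spacer_b in the frame of gauge_table between -0.05 and 0.05 m) or (z of spacer_c in the frame of gauge_table below 0.065 m and x of spacer_c in the frame of gauge_table between -0.105 and 0.058 m and y of spacer_c in the frame of gauge_table between -0.05 and 0.05 m))), for 0.2 s.
3. a second small spacer has dropped into the bin ((((z of spacer_a in the frame of gauge_table below 0.065 m and x of spacer_a in the frame of gauge_table between -0.105 and 0.058 m and y of spacer_a in the frame of gauge_table between -0.05 and 0.05 m) and (z of spacer_b in the frame of gauge_table below 0.065 m and x of spacer_b in the frame of gauge_table between -0.105 and 0.058 m and y of spacer_b in the frame of gauge_table between -0.05 and 0.05 m)) or ((z of spacer_a in the frame of gauge_table below 0.065 m and x of spacer_a in the frame of gauge_table between -0.105 and 0.058 m and y of spacer_a in the frame of gauge_table between -0.05 and 0.05 m) and (z of spacer_c in the frame of gauge_table below 0.065 m and x of spacer_c in the frame of gauge_table between -0.105 and 0.058 m and y of spacer_c in the frame of gauge_table between -0.05 and 0.05 m)) or ((z of spacer_b in the frame of gauge_table below 0.065 m and x of spacer_b in the frame of gauge_table between -0.105 and 0.058 m and y of spacer_b in the frame of gauge_table between -0.05 and 0.05 m) and (z of spacer_c in the frame of gauge_table below 0.065 m and x of spacer_c in the frame of gauge_table between -0.105 and 0.058 m and y of spacer_c in the frame of gauge_table between -0.05 and 0.05 m)))), for 0.2 s.
4. the third small spacer has dropped into the bin (z of each of spacer_a, spacer_b, spacer_c in the frame of gauge_table below 0.065 m and x of spacer_a in the frame of gauge_table between -0.105 and 0.058 m and y of spacer_a in the frame of gauge_table between -0.05 and 0.05 m and x of spacer_b in the frame of gauge_table between -0.105 and 0.058 m and y of spacer_b in the frame of gauge_table between -0.05 and 0.05 m and x of spacer_c in the frame of gauge_table between -0.105 and 0.058 m and y of spacer_c in the frame of gauge_table between -0.05 and 0.05 m), for 0.2 s.
At the end, for the whole second after the job is handed in: The shutter stands at least 42 of its 50 mm open; all three small spacers lie in the bin under the slot (at rest, in any attitude); the large spacer lies flat and at rest on the loading deck, before the gate (all of step 4 and value of joint shutter above 0.042 m and linear speed of each of spacer_a, spacer_b, spacer_c, spacer_big below 0.03 m/s and z of spacer_big in the frame of gauge_table between 0.082 and 0.089 m and x of spacer_big in the frame of gauge_table below -0.02 m and angle between spacer_big's own z axis and vertical below 0.15 rad); the robot touches nothing.
It fails at once if a spacer is lifted off the deck or tipped over (its underside's centre more than 9 mm above the deck) (z of any of spacer_a, spacer_b, spacer_c, spacer_big in the frame of gauge_table above 0.094 m).
It fails at once if a spacer is pinched or forced: more than 20 N from the fingers (contact force between the fingers and spacer_a above 20 N or contact force between the fingers and spacer_b above 20 N or contact force between the fingers and spacer_c above 20 N or contact force between the fingers and spacer_big above 20 N).
It fails at once if a bystander on the bench is moved more than 20 mm (distance of any of tape_measure, end_cap_red, end_cap_black, dome_standing, seam_roller from where it was at the start of the episode above 0.02 m).
It also fails if it takes over 72 s, if anything falls off the work surface, if the arm or the gripper's body presses on something with over 40 N, if the wrist force passes 120 N, or if a joint passes its speed limit or range.

ROBOT

A 6-joint arm with a two-finger parallel gripper is mounted at the origin on the work surface; the furniture and walls round the work are solid. World frame = base frame: x ahead of the robot, y to its left, z up, the work surface at z = 0. Lengths are in m, angles in degrees, forces in N, time in s.
With the tool pointing down it reaches from about 0.4 to 0.825 m from the base axis. Payload 7 kg.
Tool frame: the origin (TCP) lies midway between the tips of the shut fingers; the grasp point (between the pads) lies 19 mm behind it; z points along the fingers, y is the line along which they close (so a half turn about z gives the same grasp; the last joint's range is limited). The gripper opens to 88 mm and grips with 3 to 60 N. Pads are 19 mm wide; open, the fingers measure 130 mm over their backs; the gripper's body (78 mm by 193 mm) begins 47 mm behind the grasp point.
Start: joints at [-50.873, 20.546, 0.682, 0, -70.136, -16.507], TCP at [0.26, -0.623, 0.227] pointing down, gripper open.
Joint ranges: [-176.03, 176.03], [-82.01, 121.73], [-58.28, 71.71], [-173.87, 95.51], [-174.79, -0.11], [-173.66, 173.66]. Speed limits (degrees/s): [136.94, 136.94, 172.46, 180, 180, 180].

INTERFACE

Orientations are given as [roll, pitch, yaw] about the fixed x, y, z axes, in that order (R = Rz(yaw) Ry(pitch) Rx(roll)).
In Python, from plant import telemetry, viewer, workorder gives the robot as it stands. The module is installed in compiled form; this text tells all that it offers.
- The arm moves only by the tool carry_out, never from a script. Its argument "rows" is a list of rows, each a list of 6 numbers: the shift along the tool's x, y, z in m, then the turn, a rotation vector about the tool's x, y, z in rad. In form: [[tx, ty, tz, ax, ay, az], ...]. A call has 1 to 8 rows; each row is the pose to reach, as a shift and turn from the pose commanded when the call began, along the tool's axes at that moment; what a row does not reach only later rows make up. A row lasts 1/8 s, in which the tool goes at most 62.5 mm and 10.7 degrees, less where a joint would pass 70% of its speed; a pose out of reach is approached as far as the arm can. A call with a gripper value outside its range is refused whole. "grip" is the gripper's target within -1 to 1 (fully open at 1, half-way at 0, shut at -1), set as the call begins (left out, the last holds). The fingers move at their own pace and stop on an object; the grip force is fixed at half the most. Time passes only in rows, so rows that repeat a pose let the fingers close. It gives the time, the measured TCP pose, the force, the opening and the grip force at its end, in the units of the state.
- telemetry.get_obs(): the state, without advancing time (a new reading comes with each control period).
- viewer.snapshot(name): name is "scene" or "top" or "wrist"; returns the picture (384x512x3 uint8, red, green, blue); there is no depth.
- viewer.camera_info(name): a dict with "intrinsics" (3x3 intrinsics, pixels), "k1" (the pictures are not rectified: a ray, as slopes to the right and down, at radius r is drawn at 1 + k1 r^2 times it, then the intrinsics apply), "extrinsics" (4x4, takes a point from camera to world coordinates); the wrist camera has in their place "tool_from_camera" (4x4, takes a point from camera to tool coordinates, whose origin is the TCP and whose axes are the flange's). Camera axes: x right, y down, z forward; pixel columns grow to the right and rows downward; lengths in m; the calibration is good to about 2 mm. A picture is of the moment at which its call begins: read the wrist's pose just before it. camera_info takes no time and is no camera call.
- workorder.close_job(): hands the job in; it is judged then, once.
The state is a dict: "clock": time; "joint_pos": joint angles; "qvel": joint speeds; "tau": joint torques, N m; "tool_pos": TCP position; "orientation": TCP orientation; "force": force on the tool from outside, world axes, zero at the start; "moment": the same for the moment, N m; "opening": finger opening in m; "gripper_force": force on a finger pad.
Only numpy, scipy, OpenCV 4.12 (cv2) and the standard library are available. Lean on these libraries where they do the work, as an engineer would, in place of code of your own. Each camera call takes 0.05 s, during which the arm holds its last target. There are 200 camera calls.

## Working session

There is one attempt and no reset: what is moved stays moved. The work goes in short steps, Python scripts to look and compute and a tool call to move; the robot and the scene stay as the last step left them, time stands still between calls to the robot, and variables do not carry over. Pictures are saved under pics/ and viewed, at most 10 in all, crops included, and the job is handed in when it is done.

Besides the shell and the picture viewer there is one more tool, called by a JSON object that holds its "api" and its "payload", one argument or row to a line. carry_out: Moves the arm, as the interface text tells. Its arguments: {"type":"object","properties":{"rows":{"type":"array"},"grip":{"type":"number"}},"required":["rows"]}

```bash
mkdir -p pics; python3 - <<'E'
from plant import telemetry, viewer
import cv2,numpy as np
print(telemetry.get_obs())
for n in("top","scene"):
    im=viewer.snapshot(n); cv2.imwrite(f"pics/{n}0.png",cv2.cvtColor(im,cv2.COLOR_RGB2BGR)); i=viewer.camera_info(n); print(n,i)
print(viewer.camera_info("wrist"))
E
```

```text
{'clock': 0.0, 'joint_pos': array([-5.08748911e+01,  2.05909667e+01,  6.34635292e-01, -2.10973682e-02,
       -7.01359081e+01, -1.65078702e+01]), 'qvel': array([-0.01912747,  0.08962136, -0.10426072,  0.0856704 , -0.04264438,
       -0.05912286]), 'tau': array([ 4.46336317e-04, -5.82717705e+01,  2.93055207e+01,  6.99754760e+00,
        6.86664323e-03, -1.55706061e-04]), 'tool_pos': array([ 0.25939231, -0.62264337,  0.22563145]), 'orientation': array([ 1.79905927e+02, -7.19678137e-03, -1.57389940e+02]), 'force': array([ 0.1231412 ,  0.17264921, -0.31551222]), 'moment': array([-0.00112194,  0.0055033 ,  0.01459064]), 'gripper_force': 0.0, 'opening': 0.08761793805529035}
top {'intrinsics': array([[452.24819876,   0.        , 260.32830831],
       [  0.        , 452.24819876, 194.02071415],
       [  0.        ,   0.        ,   1.        ]]), 'k1': -0.024669469171690946, 'extrinsics': array([[ 0.38787726, -0.71161646,  0.58579283, -0.46410909],
       [-0.92156363, -0.31078268,  0.23266845, -0.44430105],
       [ 0.01648357, -0.63009217, -0.77634538,  1.40484203],
       [ 0.        ,  0
[... 460 characters left out ...]
10529e-01, -7.53619819e-01,
         9.72873197e-01],
       [ 0.00000000e+00,  0.00000000e+00,  0.00000000e+00,
         1.00000000e+00]])}
{'intrinsics': array([[311.39036453,   0.        , 258.42742525],
       [  0.        , 311.39036453, 192.40397037],
       [  0.        ,   0.        ,   1.        ]]), 'k1': -0.04910416846887829, 'tool_from_camera': array([[-2.66785664e-04, -9.67788496e-01, -2.51764486e-01,
         6.67857406e-02],
       [ 9.99999286e-01, -5.51561971e-04,  1.06055410e-03,
        -1.43130460e-03],
       [-1.16525577e-03, -2.51764023e-01,  9.67787951e-01,
        -1.57845356e-01],
       [ 0.00000000e+00,  0.00000000e+00,  0.00000000e+00,
         1.00000000e+00]])}
```

View pics/top0.png

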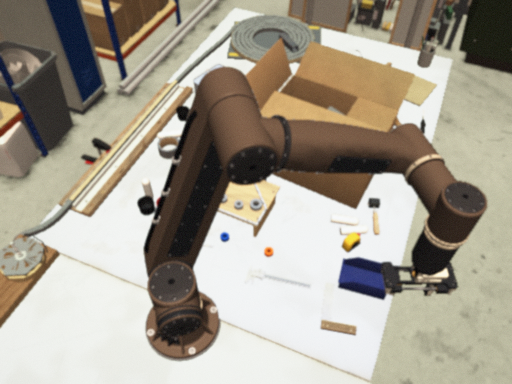

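View pics/scene0.png

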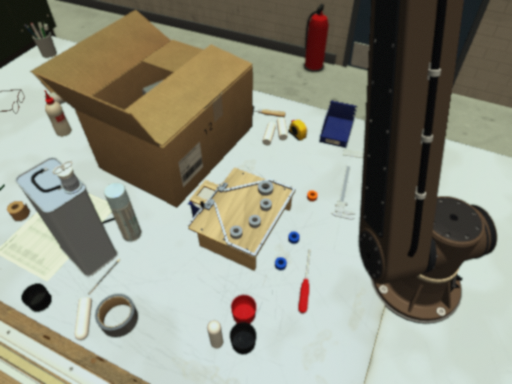

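The scene view shows the gauge table around (243,215), with the gate towards the box at about (205,195) and the arm clear of the table. The top view is mostly blocked by the arm. I'll enlarge the scene view.

```bash
python3 - <<'E'
import cv2
im=cv2.imread("pics/scene0.png")[160:275,175:310]
cv2.imwrite("pics/crop0.png",cv2.resize(im,None,fx=5.2,fy=5.2,interpolation=cv2.INTER_CUBIC))
E
```

```text
(no output)
```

View pics/crop0.png

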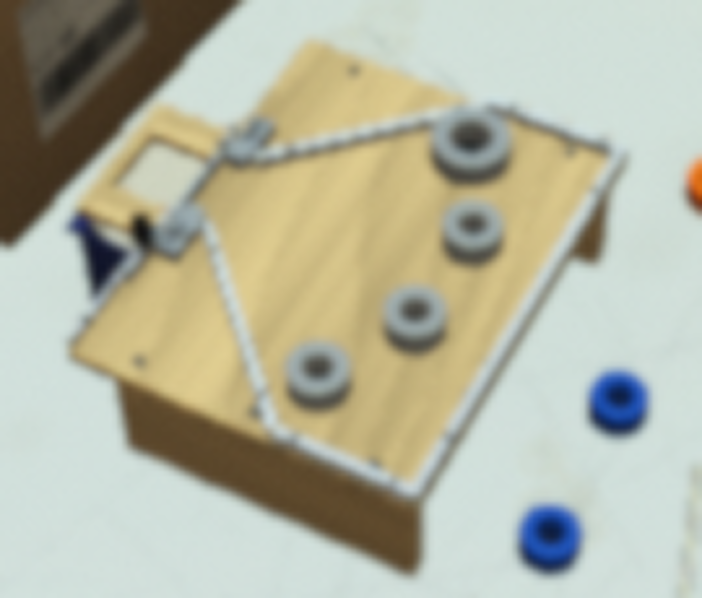

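The crop shows a clear view. The deck corners are at about (415,495), (625,150), (315,40) and (72,350), and the pin is at (143,232). The big spacer's top bore is at (470,130) and the small ones at (472,224), (414,304) and (317,366). I'll fit the table pose from these.

```bash
cat > h.py <<'E'
import numpy as np,cv2
from scipy.optimize import least_squares
from plant import telemetry,viewer
from scipy.spatial.transform import Rotation as R
def rays(uv,K,k1):
    d=(np.atleast_2d(uv)-K[:2,2])/K[0,0]; s=d.copy()
    for _ in range(20): s=d/(1+k1*(s**2).sum(1,keepdims=True))
    return np.c_[s,np.ones(len(s))]
def proj(P,K,k1,E):
    p=(np.asarray(P)-E[:3,3])@E[:3,:3]; s=p[:,:2]/p[:,2:]
    return s*(1+k1*(s**2).sum(1,keepdims=True))*K[0,0]+K[:2,2]
def plane(uv,z,K,k1,E):
    r=rays(uv,K,k1)@E[:3,:3].T; return E[:3,3]+r*((z-E[2,3])/r[:,2:])
def cam(n):
    i=viewer.camera_info(n)
    if n!="wrist": return i["intrinsics"],i["k1"],i["extrinsics"]
    o=telemetry.get_obs(); T=np.eye(4); T[:3,:3]=R.from_euler("xyz",o["orientation"],degrees=True).as_matrix(); T[:3,3]=o["tool_pos"]
    return i["intrinsics"],i["k1"],T@i["tool_from_camera"]
def t2w(q,P):
    P=np.atleast_2d(P); c,s=np.cos(q[2]),np.sin(q[2]); return np.c_[q[0]+c*P[:,0]-s*P[:,1],q[1]+s*P[:,0]+c*P[:,1],P[:,2]]
def w2t(q,P):
    P=np.atleast_2d(P)-[q[0],q[1],0]; c,s=np.cos(q[2]),np.sin(q[2]); return np.c_[c*P[:,0]+s*P[:,1],-s*P[:,0]+c*P[:,1],P[:,2]]
def fit(P,uv,C,q0):
    return least_squares(lambda q:(proj(t2w(q,P),*C)-uv).ravel(),q0,loss="soft_l1")
E
python3 - <<'E'
from h import *
C=cam("scene")
f=lambda a:(np.array(a,float)+.5)/5.2-.5+[175,160]
P=np.array([[-200,130,95],[-200,-130,95],[8,130,85],[8,-130,85],[-117,127,95],[-117,-127,95],[50,-22,85],[50,22,85]])/1e3
uv=f([[415,493],[625,150],[72,347],[315,40],[278,425],[492,103],[155,140],[118,182]])
w=plane(uv,.085,*C);d=w[[2,3]].mean(0)-w[[0,1]].mean(0)
r=fit(P,uv,C,[*w[[2,3]].mean(0)[:2],np.arctan2(d[1],d[0])]); q=r.x
print(q,np.degrees(q[2]));print((proj(t2w(q,P),*C)-uv).round(1))
S=plane(f([[470,130],[472,224],[414,304],[317,366]]),.105,*C);print(S.round(4),w2t(q,S).round(4))
pin=plane(f([[143,222]]),.118,*C);print(pin,w2t(q,pin))
np.save("q.npy",q); print(t2w(q,[[3e-3,.055,.1],[-.1,0,.1]]))
by={'tape':(299,130),'red':(243,308),'black':(243,337),'dome':(215,333)}
for k,v in by.items(): print(k,plane([v],.04,*C),w2t(q,plane([v],.04,*C)))
E
```

```text
[ 0.59658357  0.02788651 -0.04859734] -2.7844226517632586
[[ 0.5  0.9]
 [ 1.4 -0.6]
 [-0.8  0.4]
 [-0.5 -0.6]
 [-0.6  0.4]
 [ 1.1 -0.5]
 [ 0.2 -1.7]
 [-0.8  0.2]]
[[ 0.4753 -0.0571  0.105 ]
 [ 0.4465  0.0048  0.105 ]
 [ 0.452   0.0671  0.105 ]
 [ 0.4802  0.1239  0.105 ]] [[-0.117  -0.0908  0.105 ]
 [-0.1488 -0.0303  0.105 ]
 [-0.1463  0.0321  0.105 ]
 [-0.1209  0.0903  0.105 ]]
[[0.60186914 0.08750007 0.118     ]] [[0.00238341 0.05979994 0.118     ]]
[[0.60225183 0.08267584 0.1       ]
 [0.49670163 0.03274433 0.1       ]]
tape [[ 0.49436975 -0.40224322  0.04      ]] [[-0.08119821 -0.43458728  0.04      ]]
red [[0.38021903 0.28654577 0.04      ]] [[-0.2286743   0.24784328  0.04      ]]
black [[0.34835913 0.35172045 0.04      ]] [[-0.26366266  0.31139332  0.04      ]]
dome [[0.41273202 0.37124539 0.04      ]] [[-0.20031426  0.33402232  0.04      ]]
```

```bash
cat >> h.py <<'E'
def go(x,y,z,yawt=180):
    "shift (tool axes) and turn vector from the measured pose to a table-frame pose, mm / deg"
    q=np.load("q.npy");o=telemetry.get_obs()
    A=R.from_euler("xyz",o["orientation"],degrees=True);B=R.from_euler("xyz",[180,0,np.degrees(q[2])+yawt],degrees=True)
    W=t2w(q,[[x/1e3,y/1e3,.085+z/1e3]])[0]
    print(x,y,z,"shift",A.inv().apply(W-o["tool_pos"]).round(4),"turn",(A.inv()*B).as_rotvec().round(4))
def where():
    q=np.load("q.npy");o=telemetry.get_obs();p=w2t(q,[o["tool_pos"]])[0]*1e3-[0,0,85]
    print("t",round(o["clock"],2),"table mm",p.round(1),"yaw",(o["orientation"]-[0,0,np.degrees(q[2])]).round(2),"F",o["force"].round(1),"open",round(o["opening"],4))
E
python3 - <<'E'
from h import *
where();go(-100,0,115);go(3,12,80)
C=cam("scene");print(plane([(182,203),(95,160),(252,130)],0,*C))
E
```

```text
t 0.1 table mm [-305.2 -666.2  140.8] yaw [ 1.7992e+02 -1.0000e-02 -1.5460e+02] F [ 0.5 -0.  -0.3] open 0.0873
-100 0 115 shift [-0.4711  0.5138  0.0264] turn [ 1.400e-03 -4.000e-04  4.433e-01]
3 12 80 shift [-0.5693  0.4804  0.0614] turn [ 1.400e-03 -4.000e-04  4.433e-01]
[[ 7.16984141e-01  3.74558526e-02  0.00000000e+00]
 [ 1.09513455e+00  5.73837945e-04  0.00000000e+00]
 [ 6.66957404e-01 -3.73721899e-01  0.00000000e+00]]
```

{"api": "carry_out", "payload": {
  "rows": [
    [-0.02,0.022,0,0,0,0.02],
    [-0.055,0.06,0,0,0,0.06],
    [-0.093,0.103,0,0,0,0.11],
    [-0.131,0.144,0,0,0,0.16],
    [-0.169,0.185,0,0,0,0.21],
    [-0.207,0.226,0,0,0,0.26],
    [-0.245,0.267,0,0,0,0.31],
    [-0.283,0.308,0,0,0,0.36]
  ],
  "grip": -1
}}

```text
clock: 1.1
tool_pos: [0.4025, -0.2282, 0.2265]
orientation: [180.0, 0.0, -178.1]
force: [1.9, -0.6, -0.2]
opening: 0.013
gripper_force: 0.0
```

```bash
python3 -c "
from h import *
where();go(-100,0,115)"
```

```text
t 1.1 table mm [-181.4 -265.2  141.5] yaw [ 1.8000e+02  1.0000e-02 -1.7533e+02] F [ 1.9 -0.6 -0.2] open 0.013
-100 0 115 shift [-0.1027  0.2576  0.0266] turn [0.0001 0.0001 0.0816]
```

{"api": "carry_out", "payload": {
  "rows": [
    [-0.017,0.043,0.004,0,0,0.03],
    [-0.036,0.09,0.01,0,0,0.06],
    [-0.055,0.138,0.015,0,0,0.08],
    [-0.074,0.186,0.02,0,0,0.08],
    [-0.09,0.226,0.025,0,0,0.08],
    [-0.1,0.25,0.027,0,0,0.08],
    [-0.1,0.25,0.027,0,0,0.08],
    [-0.1,0.25,0.027,0,0,0.08]
  ]
}}

```text
clock: 2.1
tool_pos: [0.4932, 0.0232, 0.1993]
orientation: [-180.0, -0.0, 177.4]
force: [-0.4, -0.2, 0.4]
opening: 0.0004
gripper_force: 0.0
```

```bash
python3 - <<'E'
from h import *
where();go(3,12,60)
C=cam("wrist");im=viewer.snapshot("wrist")
cv2.imwrite("pics/w1.png",cv2.resize(cv2.cvtColor(im,cv2.COLOR_RGB2BGR),None,fx=1.5,fy=1.5)); np.save("w1C.npy",np.array(C[2]))
E
```

```text
t 2.1 table mm [-103.    -9.7  114.3] yaw [-1.7998e+02 -4.0000e-02  1.8021e+02] F [-0.4 -0.2  0.4] open 0.0004
3 12 60 shift [-0.1061  0.0214  0.0542] turn [-0.0003 -0.0007  0.0037]
```

View pics/w1.png

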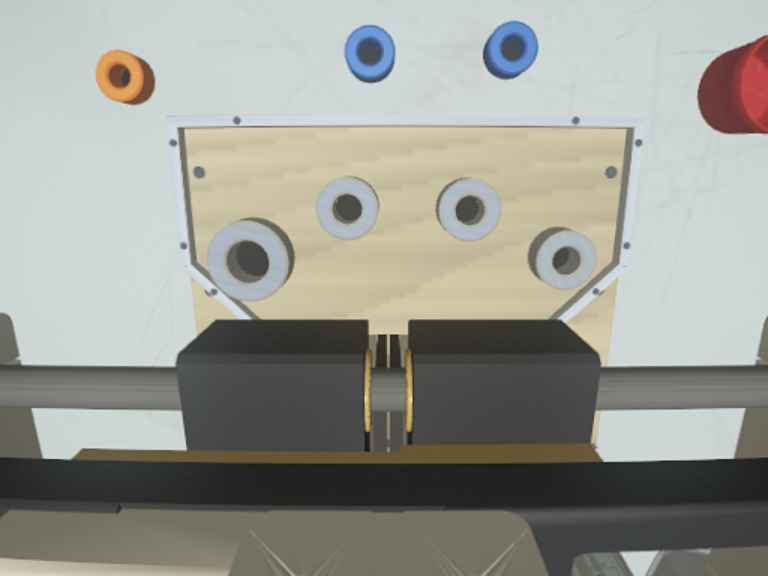

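The wrist view shows the deck's rear half. The rear fence corners are at (168,117) and (643,121), the big ring is at (249,258), and the small ones are at (347,208), (470,209) and (565,258), with no clutter between them. I'll refine the table pose and ring positions.

```bash
python3 - <<'E'
from h import *
K,k1,_=cam("wrist");C=(K,k1,np.load("w1C.npy"));f=lambda a:(np.array(a,float)+.5)/1.5-.5
P=np.array([[-200,-130,95],[-200,130,95],[-194,-124,95],[-194,124,95]])/1e3
uv=f([[168,117],[643,121],[181,127],[630,128]])
q0=np.load("q.npy");print((proj(t2w(q0,P),*C)-uv).round(1))
r=fit(P,uv,C,q0);q=r.x;print(q,(proj(t2w(q,P),*C)-uv).round(1))
S=plane(f([[250,257],[347.5,208],[469.5,209],[565,258]]),.105,*C)
print(w2t(q0,S).round(4)*1e3,w2t(q,S).round(4)*1e3)
E
```

```text
[[-1.4 -4.6]
 [ 3.8 -5.5]
 [-2.1 -3.6]
 [ 4.5 -2.7]]
[ 0.5999586   0.0265812  -0.05013582] [[-2.  -0.4]
 [ 2.3 -0.9]
 [-2.7  0.6]
 [ 2.9  1.9]]
[[-121.7  -86.5  105. ]
 [-148.5  -32.3  105. ]
 [-148.2   33.   105. ]
 [-121.8   87.3  105. ]] [[-125.   -85.5  105. ]
 [-151.9  -31.4  105. ]
 [-151.7   33.9  105. ]
 [-125.4   88.2  105. ]]
```

```bash
python3 -c "
from h import *
np.save('q.npy',[.5985,.0272,-.0495])
where();go(3,12,50);go(3,12,21)"
```

```text
t 2.15 table mm [-105.    -9.5  114.5] yaw [-1.7999e+02 -3.0000e-02  1.8023e+02] F [-0.3 -0.3 -0.5] open 0.0005
3 12 50 shift [-0.1081  0.0211  0.0644] turn [-0.0002 -0.0004  0.0039]
3 12 21 shift [-0.1081  0.0211  0.0934] turn [-0.0002 -0.0004  0.0039]
```

{"api": "carry_out", "payload": {
  "rows": [
    [-0.03,0.006,0,0,0,0.004],
    [-0.07,0.014,0.01,0,0,0.004],
    [-0.1,0.019,0.03,0,0,0.004],
    [-0.108,0.02,0.05,0,0,0.004],
    [-0.108,0.02,0.07,0,0,0.004],
    [-0.108,0.02,0.085,0,0,0.004],
    [-0.108,0.02,0.093,0,0,0.004],
    [-0.108,0.02,0.093,0,0,0.004]
  ]
}}

```text
clock: 3.15
tool_pos: [0.602, 0.0383, 0.1064]
orientation: [-180.0, -0.0, 177.2]
force: [-0.5, -0.2, 0.6]
opening: 0.0002
gripper_force: 0.0
```

```bash
python3 - <<'E'
from h import *
where();go(3,78,21)
for n in("top","wrist","scene"):
  im=viewer.snapshot(n);cv2.imwrite(f"pics/{n}2.png",cv2.cvtColor(im,cv2.COLOR_RGB2BGR))
im=cv2.imread("pics/scene2.png")[140:260,160:300]
cv2.imwrite("pics/c2.png",cv2.resize(im,None,fx=5,fy=5,interpolation=cv2.INTER_CUBIC))
E
```

```text
t 3.15 table mm [ 3.  11.3 21.4] yaw [-1.7999e+02 -3.0000e-02  1.8001e+02] F [-0.5 -0.2  0.6] open 0.0002
3 78 21 shift [-0.      0.0667  0.0004] turn [-0.0002 -0.0005  0.0002]
```

View pics/c2.png

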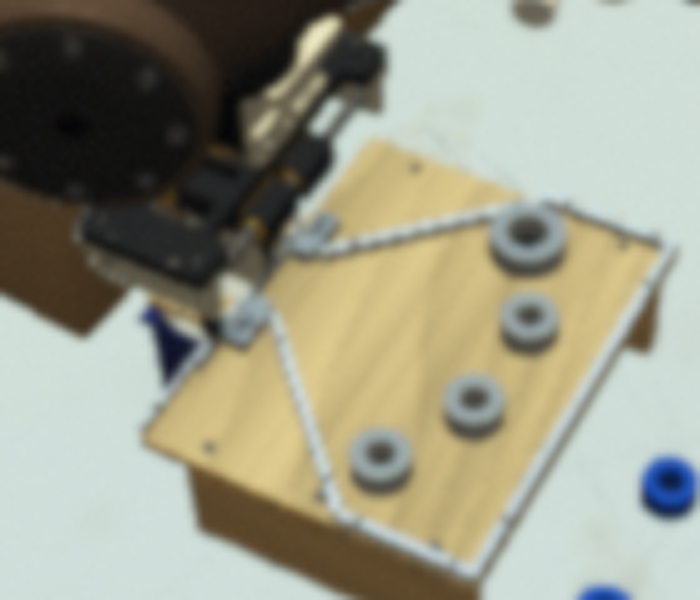

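The fingers are at the gate, clear of the pin, which is just visible at (213,328). Next I push +y.

{"api": "carry_out", "payload": {
  "rows": [
    [0,0.006,0,0,0,0],
    [0,0.012,0,0,0,0],
    [0,0.02,0,0,0,0],
    [0,0.028,0,0,0,0],
    [0,0.036,0,0,0,0],
    [0,0.044,0,0,0,0],
    [0,0.052,0,0,0,0],
    [0,0.058,0,0,0,0]
  ]
}}

```text
clock: 4.3
tool_pos: [0.6052, 0.0969, 0.1065]
orientation: [-180.0, -0.0, 177.2]
force: [-0.4, -0.9, 0.8]
opening: 0.0002
gripper_force: 0.7
```

{"api": "carry_out", "payload": {
  "rows": [
    [0,0.003,0,0,0,0],
    [0,0.006,0,0,0,0],
    [0,0.008,0,0,0,0],
    [0,0.01,0,0,0,0]
  ]
}}

```text
clock: 4.8
tool_pos: [0.6056, 0.1064, 0.1065]
orientation: [-180.0, -0.0, 177.2]
force: [-1.4, -1.0, 0.5]
opening: 0.0002
gripper_force: 0.6
```

{"api": "carry_out", "payload": {
  "rows": [
    [0,0.002,0,0,0,0],
    [0,0.004,0,0,0,0],
    [0,0.006,0,0,0,0]
  ]
}}

```text
clock: 5.18
tool_pos: [0.6058, 0.1117, 0.1065]
orientation: [-179.9, -0.0, 177.2]
force: [0.4, -8.9, -0.2]
opening: 0.0006
gripper_force: 4.8
```

```bash
python3 - <<'E'
from h import *
where()
for n in("scene","wrist"):
  im=viewer.snapshot(n);cv2.imwrite(f"pics/{n}3.png",cv2.cvtColor(im,cv2.COLOR_RGB2BGR))
im=cv2.imread("pics/scene3.png")[165:235,175:265]
cv2.imwrite("pics/c3.png",cv2.resize(im,None,fx=7,fy=7,interpolation=cv2.INTER_CUBIC))
E
```

```text
t 5.17 table mm [ 3.1 84.8 21.5] yaw [-1.7992e+02 -4.0000e-02  1.8002e+02] F [ 0.4 -8.9 -0.2] open 0.0006
```

View pics/c3.png

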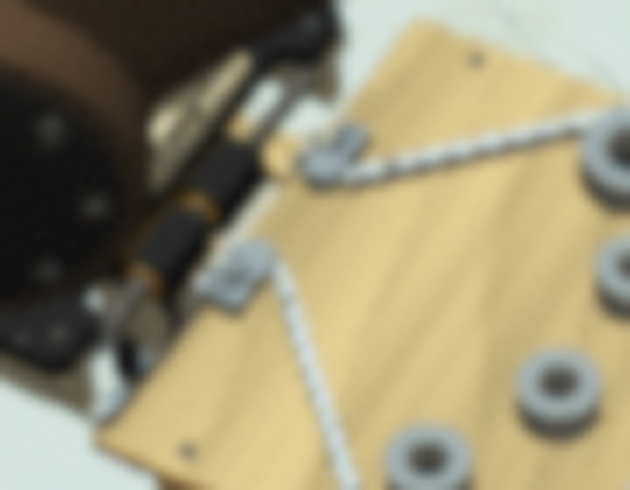

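Force rose to 9 N at the end stop, so the shutter is fully open. The closed tips are about 28 mm wide. Next I back off and move behind the first small spacer at (-150,34).

```bash
python3 -c "
from h import *
go(-10,60,22);go(-100,34,50);go(-184,34,50);go(-184,34,14)"
```

```text
-10 60 22 shift [ 0.0131 -0.0246 -0.0005] turn [-0.0017 -0.0008  0.0003]
-100 34 50 shift [ 0.1032 -0.0506 -0.0283] turn [-0.0017 -0.0008  0.0003]
-184 34 50 shift [ 0.1872 -0.0505 -0.0283] turn [-0.0017 -0.0008  0.0003]
-184 34 14 shift [ 0.1871 -0.0505  0.0077] turn [-0.0017 -0.0008  0.0003]
```

{"api": "carry_out", "payload": {
  "rows": [
    [0.0,-0.015,0,0,0,0],
    [0.004,-0.028,-0.01,0,0,0],
    [0.03,-0.04,-0.028,0,0,0],
    [0.08,-0.05,-0.03,0,0,0],
    [0.13,-0.051,-0.03,0,0,0],
    [0.17,-0.051,-0.03,0,0,0],
    [0.187,-0.051,-0.03,0,0,0],
    [0.187,-0.051,-0.03,0,0,0]
  ]
}}

```text
clock: 6.28
tool_pos: [0.4166, 0.0708, 0.1376]
orientation: [179.9, 0.1, 177.2]
force: [-0.4, 0.6, -0.1]
opening: 0.0004
gripper_force: 0.0
```

{"api": "carry_out", "payload": {
  "rows": [
    [0,0,0,0,0,0],
    [0,0,0,0,0,0],
    [0,0,0,0,0,0]
  ],
  "grip": -0.45
}}

```text
clock: 6.65
tool_pos: [0.4172, 0.0706, 0.1363]
orientation: [-180.0, -0.0, 177.2]
force: [0.3, -1.2, 0.6]
opening: 0.0225
gripper_force: 0.0
```

```bash
python3 - <<'E'
from h import *
where();go(-184,34,14);go(-171,34,14);go(-71,10,14)
im=viewer.snapshot("scene");cv2.imwrite(f"pics/s4.png",cv2.cvtColor(im,cv2.COLOR_RGB2BGR))
im=cv2.imread("pics/s4.png")[155:275,165:305]
cv2.imwrite("pics/c4.png",cv2.resize(im,None,fx=5,fy=5,interpolation=cv2.INTER_CUBIC))
E
```

```text
t 6.65 table mm [-183.3   34.4   51.3] yaw [-1.7997e+02 -4.0000e-02  1.7999e+02] F [ 0.3 -1.2  0.6] open 0.0225
-184 34 14 shift [ 0.0007 -0.0004  0.0373] turn [-0.0006 -0.0006 -0.0002]
-171 34 14 shift [-0.0123 -0.0004  0.0372] turn [-0.0006 -0.0006 -0.0002]
-71 10 14 shift [-0.1123 -0.0243  0.0372] turn [-0.0006 -0.0006 -0.0002]
```

View pics/c4.png

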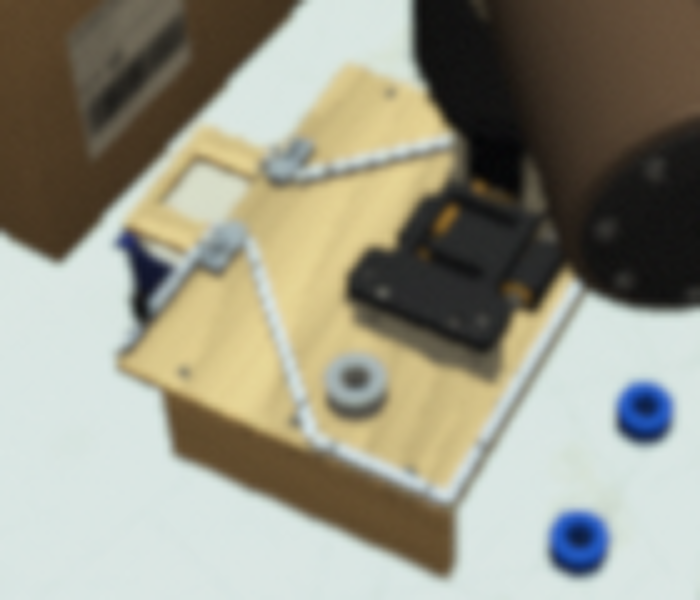

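The gate is open, with the pin at (140,305) by the deck's edge. The gripper stands behind spacer s2. Next I lower it and push.

{"api": "carry_out", "payload": {
  "rows": [
    [0.001,0,0.012,0,0,0],
    [0.001,0,0.026,0,0,0],
    [0.001,0,0.037,0,0,0],
    [0.001,0,0.037,0,0,0],
    [-0.004,0,0.037,0,0,0],
    [-0.009,0,0.037,0,0,0],
    [-0.014,0,0.037,0,0,0],
    [-0.019,-0.001,0.037,0,0,0]
  ]
}}

```text
clock: 7.7
tool_pos: [0.4361, 0.0687, 0.0997]
orientation: [180.0, 0.0, 177.2]
force: [-0.8, 0.1, -0.2]
opening: 0.024
gripper_force: 0.5
```

```bash
python3 -c "
from h import *
where();go(-60,2,14);go(-45,0,14);go(2,0,14)"
```

```text
t 7.7 table mm [-164.3   33.4   14.7] yaw [179.99   0.   180.01] F [-0.8  0.1 -0.2] open 0.024
-60 2 14 shift [-0.1043 -0.0315  0.0007] turn [0.0001 0.0001 0.0002]
-45 0 14 shift [-0.1193 -0.0335  0.0007] turn [0.0001 0.0001 0.0002]
2 0 14 shift [-0.1663 -0.0335  0.0007] turn [0.0001 0.0001 0.0002]
```

{"api": "carry_out", "payload": {
  "rows": [
    [-0.008,-0.002,0,0,0,0],
    [-0.018,-0.005,0,0,0,0],
    [-0.029,-0.008,0,0,0,0],
    [-0.04,-0.0115,0,0,0,0],
    [-0.051,-0.015,0,0,0,0],
    [-0.062,-0.018,0,0,0,0],
    [-0.073,-0.0215,0,0,0,0],
    [-0.084,-0.0245,0,0,0,0]
  ]
}}

```text
clock: 8.7
tool_pos: [0.5191, 0.0399, 0.0995]
orientation: [-180.0, -0.0, 177.2]
force: [-1.2, 0.4, 0.4]
opening: 0.0237
gripper_force: 0.5
```

{"api": "carry_out", "payload": {
  "rows": [
    [-0.01,-0.003,0,0,0,0],
    [-0.02,-0.006,0,0,0,0],
    [-0.03,-0.0085,0,0,0,0],
    [-0.038,-0.009,0,0,0,0],
    [-0.046,-0.009,0,0,0,0],
    [-0.052,-0.009,0,0,0,0],
    [-0.058,-0.009,0,0,0,0],
    [-0.062,-0.009,0,0,0,0]
  ]
}}

```text
clock: 9.7
tool_pos: [0.5802, 0.0281, 0.0995]
orientation: [-180.0, -0.0, 177.2]
force: [-1.1, 0.5, 0.4]
opening: 0.0241
gripper_force: 0.6
```

```bash
python3 - <<'E'
from h import *
where();go(2,0,14)
im=viewer.snapshot("wrist");cv2.imwrite(f"pics/s5.png",cv2.cvtColor(im,cv2.COLOR_RGB2BGR))
im=viewer.snapshot("scene")[150:270,165:305];cv2.imwrite("pics/c5.png",cv2.resize(cv2.cvtColor(im,cv2.COLOR_RGB2BGR),None,fx=5,fy=5,interpolation=cv2.INTER_CUBIC))
E
```

```text
t 9.7 table mm [-18.3   0.   14.5] yaw [-180.     -0.    180.02] F [-1.1  0.5  0.4] open 0.0241
2 0 14 shift [-0.0203 -0.      0.0005] turn [-0.     -0.      0.0003]
```

View pics/c5.png

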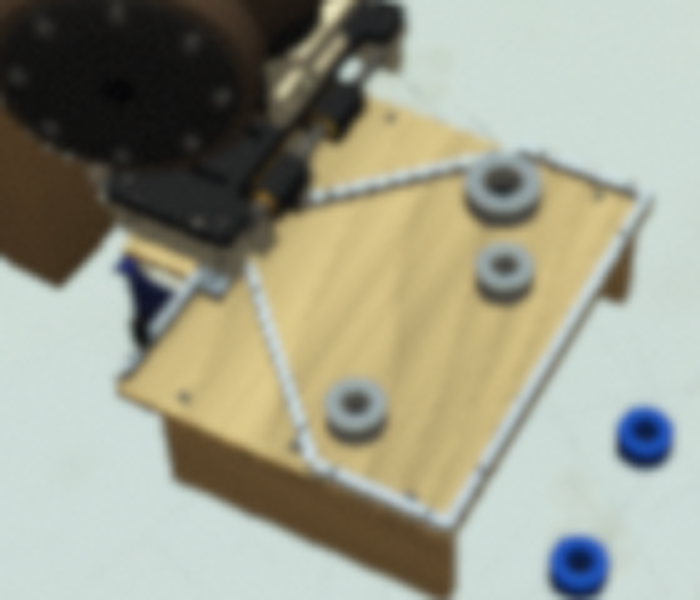

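Spacer s2 has gone from its old place and is hidden in front of the fingers. The other two small ones and the big one have not moved. I push it through.

{"api": "carry_out", "payload": {
  "rows": [
    [-0.004,0,0,0,0,0],
    [-0.008,0,0,0,0,0],
    [-0.012,0,0,0,0,0],
    [-0.016,0,0,0,0,0],
    [-0.02,0,0,0,0,0],
    [-0.024,0,0,0,0,0],
    [-0.024,0,0,0,0,0],
    [-0.024,0,0,0,0,0]
  ]
}}

```text
clock: 10.8
tool_pos: [0.6037, 0.0269, 0.0995]
orientation: [-180.0, -0.0, 177.2]
force: [-0.6, -0.2, -0.1]
opening: 0.0245
gripper_force: 0.0
```

```bash
python3 - <<'E'
from h import *
where();go(-100,-32,50);go(-184,-32,50)
E
```

```text
t 10.8 table mm [ 5.2 -0.1 14.5] yaw [-1.8000e+02 -1.0000e-02  1.8001e+02] F [-0.6 -0.2 -0.1] open 0.0245
-100 -32 50 shift [ 0.1052 -0.0319 -0.0355] turn [-0.     -0.0002  0.0002]
-184 -32 50 shift [ 0.1892 -0.0319 -0.0355] turn [-0.     -0.0002  0.0002]
```

Contact force has gone, so the spacer should have dropped. I back up and go to s1.

{"api": "carry_out", "payload": {
  "rows": [
    [0.012,0,0,0,0,0],
    [0.035,-0.004,-0.015,0,0,0],
    [0.075,-0.018,-0.036,0,0,0],
    [0.12,-0.03,-0.036,0,0,0],
    [0.16,-0.032,-0.036,0,0,0],
    [0.182,-0.032,-0.036,0,0,0],
    [0.189,-0.032,-0.036,0,0,0],
    [0.189,-0.032,-0.036,0,0,0]
  ]
}}

```text
clock: 11.8
tool_pos: [0.4135, 0.0045, 0.1359]
orientation: [180.0, 0.1, 177.2]
force: [0.7, -0.4, -0.0]
opening: 0.0241
gripper_force: 0.0
```

```bash
python3 - <<'E'
from h import *
where();go(-184,-32,14)
im=viewer.snapshot("scene")[150:270,165:305];cv2.imwrite("pics/c6.png",cv2.resize(cv2.cvtColor(im,cv2.COLOR_RGB2BGR),None,fx=5,fy=5,interpolation=cv2.INTER_CUBIC))
E
```

```text
t 11.8 table mm [-183.6  -31.9   50.9] yaw [1.7997e+02 6.0000e-02 1.8006e+02] F [ 0.7 -0.4 -0. ] open 0.0241
-184 -32 14 shift [ 0.0004 -0.0001  0.0369] turn [0.0005 0.001  0.001 ]
```

View pics/c6.png

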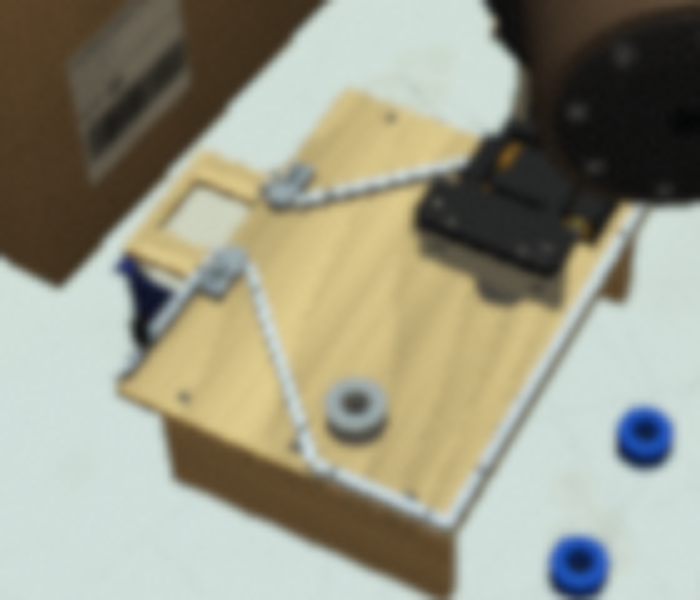

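Spacer s2 is gone from the deck and the slot is clear. The same push, mirrored, will do for s1.

{"api": "carry_out", "payload": {
  "rows": [
    [0.001,0,0.012,0,0,0],
    [0.001,0,0.026,0,0,0],
    [0.001,0,0.037,0,0,0],
    [0.001,0,0.037,0,0,0],
    [-0.004,0,0.037,0,0,0],
    [-0.009,0,0.037,0,0,0],
    [-0.014,0,0.037,0,0,0],
    [-0.019,0.001,0.037,0,0,0]
  ]
}}

```text
clock: 12.85
tool_pos: [0.4329, 0.0043, 0.0987]
orientation: [180.0, 0.0, 177.2]
force: [-0.8, -0.2, -0.1]
opening: 0.024
gripper_force: 0.3
```

{"api": "carry_out", "payload": {
  "rows": [
    [-0.008,0.002,0,0,0,0],
    [-0.018,0.005,0,0,0,0],
    [-0.029,0.008,0,0,0,0],
    [-0.04,0.011,0,0,0,0],
    [-0.051,0.014,0,0,0,0],
    [-0.062,0.017,0,0,0,0],
    [-0.073,0.02,0,0,0,0],
    [-0.084,0.023,0,0,0,0]
  ]
}}

```text
clock: 13.85
tool_pos: [0.5183, 0.0233, 0.0985]
orientation: [-180.0, -0.0, 177.2]
force: [-1.2, 0.2, 0.4]
opening: 0.0242
gripper_force: 0.4
```

```bash
python3 - <<'E'
from h import *
where();go(-45,0,14);go(2,0,14)
E
```

```text
t 13.85 table mm [-79.9  -7.8  13.5] yaw [-180.     -0.    180.02] F [-1.2  0.2  0.4] open 0.0242
-45 0 14 shift [-0.0349  0.0078 -0.0005] turn [-0.     -0.      0.0003]
2 0 14 shift [-0.0819  0.0078 -0.0005] turn [-0.     -0.      0.0003]
```

{"api": "carry_out", "payload": {
  "rows": [
    [-0.01,0.003,0,0,0,0],
    [-0.02,0.006,0,0,0,0],
    [-0.03,0.008,0,0,0,0],
    [-0.038,0.008,0,0,0,0],
    [-0.046,0.008,0,0,0,0],
    [-0.052,0.008,0,0,0,0],
    [-0.058,0.008,0,0,0,0],
    [-0.062,0.008,0,0,0,0]
  ]
}}

```text
clock: 14.85
tool_pos: [0.5801, 0.0281, 0.0986]
orientation: [-180.0, -0.0, 177.2]
force: [-0.1, -0.1, 0.7]
opening: 0.0242
gripper_force: 0.4
```

{"api": "carry_out", "payload": {
  "rows": [
    [-0.004,0,0,0,0,0],
    [-0.008,0,0,0,0,0],
    [-0.012,0,0,0,0,0],
    [-0.016,0,0,0,0,0],
    [-0.02,0,0,0,0,0],
    [-0.024,0,0,0,0,0],
    [-0.024,0,0,0,0,0],
    [-0.024,0,0,0,0,0]
  ]
}}

```text
clock: 15.85
tool_pos: [0.6037, 0.0269, 0.0985]
orientation: [-180.0, -0.0, 177.2]
force: [-1.3, 0.1, -0.2]
opening: 0.0243
gripper_force: 0.0
```

```bash
python3 - <<'E'
from h import *
where();go(-60,40,50,140);go(-149,110,50,140);
E
```

```text
t 15.85 table mm [ 5.2 -0.  13.5] yaw [-1.8000e+02 -1.0000e-02  1.8001e+02] F [-1.3  0.1 -0.2] open 0.0243
-60 40 50 shift [ 0.0652  0.0401 -0.0365] turn [-1.000e-04 -2.000e-04  6.984e-01]
-149 110 50 shift [ 0.1542  0.1101 -0.0365] turn [-1.000e-04 -2.000e-04  6.984e-01]
```

{"api": "carry_out", "payload": {
  "rows": [
    [0.012,0,0,0,0,0],
    [0.035,0.002,-0.018,0,0,0.06],
    [0.07,0.025,-0.036,0,0,0.18],
    [0.105,0.06,-0.036,0,0,0.34],
    [0.135,0.09,-0.036,0,0,0.5],
    [0.154,0.11,-0.036,0,0,0.64],
    [0.154,0.11,-0.036,0,0,0.698],
    [0.154,0.11,-0.036,0,0,0.698]
  ]
}}

```text
clock: 16.85
tool_pos: [0.4555, 0.1435, 0.1348]
orientation: [180.0, -0.1, 137.3]
force: [0.8, -0.2, -0.0]
opening: 0.024
gripper_force: 0.0
```

```bash
python3 - <<'E'
from h import *
where();go(-149,110,14,140)
C=cam("scene");im=viewer.snapshot("scene");bgr=cv2.cvtColor(im,cv2.COLOR_RGB2BGR);cv2.imwrite("pics/s7.png",bgr)
# compare s1's and the big spacer's places with the first picture
q=np.load("q.npy");b0=cv2.imread("pics/scene0.png").astype(int)
for n,p in dict(s1=(-.15,-.032,.105),s2=(-.15,.034,.105),s3=(-.123,.089,.105),big=(-.122,-.087,.105)).items():
    u,v=proj(t2w(q,[p]),*C)[0].astype(int); print(n,(u,v),abs(bgr[v-7:v+8,u-7:u+8].astype(int)-b0[v-7:v+8,u-7:u+8]).mean().round(1))
E
```

```text
t 16.85 table mm [-148.6  109.1   49.8] yaw [ 1.7995e+02 -1.4000e-01  1.4016e+02] F [ 0.8 -0.2 -0. ] open 0.024
-149 110 14 shift [0.0008 0.0004 0.0358] turn [ 0.0008 -0.0025  0.0028]
s1 (np.int64(265), np.int64(202)) 76.4
s2 (np.int64(254), np.int64(218)) 112.7
s3 (np.int64(235), np.int64(229)) 70.7
big (np.int64(265), np.int64(185)) 63.4
```

{"api": "carry_out", "payload": {
  "rows": [
    [0,0,0.012,0,0,0],
    [0,0,0.026,0,0,0],
    [0,0,0.036,0,0,0],
    [0,0,0.036,0,0,0],
    [-0.005,0,0.036,0,0,0],
    [-0.01,0,0.036,0,0,0],
    [-0.014,0,0.036,0,0,0],
    [-0.018,0,0.036,0,0,0]
  ]
}}

```text
clock: 17.9
tool_pos: [0.4697, 0.1311, 0.0987]
orientation: [180.0, -0.1, 137.3]
force: [-0.9, 0.9, -0.1]
opening: 0.0243
gripper_force: 0.3
```

```bash
python3 - <<'E'
from h import *
where()
def tcp(cx,cy,a): return cx-21.5*np.cos(np.radians(a)),cy-21.5*np.sin(np.radians(a))
for cx,cy,a in [(-118,84,-40),(-100,66,-40),(-75,40,-40),(-60,25,-36),(-50,16,-25),(-40,8,-12),(-30,2,0),(-20,0,0)]:
    go(*np.round(tcp(cx,cy,a),1),14,180+a)
E
```

```text
t 17.9 table mm [-133.8   97.4   13.7] yaw [ 1.7996e+02 -1.4000e-01  1.4010e+02] F [-0.9  0.9 -0.1] open 0.0243
-134.5 97.8 14 shift [ 0.0008 -0.0002 -0.0003] turn [ 0.0007 -0.0024  0.0017]
-116.5 79.8 14 shift [-0.0246 -0.0024 -0.0003] turn [ 0.0007 -0.0024  0.0017]
-91.5 53.8 14 shift [-0.0604 -0.0063 -0.0004] turn [ 0.0007 -0.0024  0.0017]
-77.4 37.6 14 shift [-0.0817 -0.0097 -0.0005] turn [ 0.0008 -0.0024 -0.0681]
-69.5 25.1 14 shift [-0.0957 -0.0142 -0.0005] turn [ 0.001  -0.0023 -0.2601]
-61.0 12.5 14 shift [-0.1103 -0.0185 -0.0006] turn [ 0.0013 -0.0022 -0.487 ]
-51.5 2.0 14 shift [-0.1244 -0.0204 -0.0006] turn [ 0.0015 -0.0021 -0.6964]
-41.5 0.0 14 shift [-0.1333 -0.0155 -0.0006] turn [ 0.0015 -0.0021 -0.6964]
```

{"api": "carry_out", "payload": {
  "rows": [
    [-0.007,-0.001,0,0,0,0],
    [-0.016,-0.002,0,0,0,0],
    [-0.025,-0.0025,0,0,0,0],
    [-0.034,-0.0035,0,0,0,0],
    [-0.043,-0.0045,0,0,0,0],
    [-0.052,-0.0055,0,0,0,0],
    [-0.0605,-0.0065,0,0,0,0],
    [-0.066,-0.007,0,0,0,0]
  ]
}}

```text
clock: 18.9
tool_pos: [0.5134, 0.0809, 0.0983]
orientation: [180.0, -0.1, 137.3]
force: [-0.0, 1.3, -0.2]
opening: 0.0243
gripper_force: 0.5
```

```bash
python3 - <<'E'
from h import *
where()
def tcp(cx,cy,a): return cx-21.5*np.cos(np.radians(a)),cy-21.5*np.sin(np.radians(a))
for cx,cy,a in [(-65,30,-38),(-60,25,-35),(-54,19,-30),(-48,13.5,-23),(-42,9,-15),(-36,5,-8),(-30,2,-2),(-23,0,0)]:
    go(*np.round(tcp(cx,cy,a),1),14,180+a)
E
```

```text
t 18.9 table mm [-87.6  49.5  13.3] yaw [ 1.7999e+02 -1.4000e-01  1.4009e+02] F [-0.   1.3 -0.2] open 0.0243
-81.9 43.2 14 shift [-0.0084 -0.0011 -0.0007] turn [ 0.0002 -0.0024 -0.0333]
-77.6 37.3 14 shift [-0.0155 -0.0029 -0.0007] turn [ 0.0003 -0.0024 -0.0857]
-72.6 29.8 14 shift [-0.0241 -0.0054 -0.0008] turn [ 0.0004 -0.0024 -0.1729]
-67.8 21.9 14 shift [-0.0329 -0.0084 -0.0008] turn [ 0.0005 -0.0024 -0.2951]
-62.8 14.6 14 shift [-0.0414 -0.0108 -0.0008] turn [ 0.0007 -0.0024 -0.4347]
-57.3 8.0 14 shift [-0.0499 -0.0124 -0.0008] turn [ 0.0008 -0.0023 -0.5569]
-51.5 2.8 14 shift [-0.0576 -0.0126 -0.0009] turn [ 0.001  -0.0023 -0.6616]
-44.5 0.0 14 shift [-0.0648 -0.0103 -0.0009] turn [ 0.001  -0.0023 -0.6965]
```

{"api": "carry_out", "payload": {
  "rows": [
    [-0.008,-0.001,-0.001,0,-0.002,-0.033],
    [-0.0155,-0.003,-0.001,0,-0.002,-0.086],
    [-0.024,-0.0055,-0.001,0,-0.002,-0.173],
    [-0.033,-0.0085,-0.001,0,-0.002,-0.295],
    [-0.0415,-0.011,-0.001,0,-0.002,-0.435],
    [-0.05,-0.0125,-0.001,0,-0.002,-0.557],
    [-0.0575,-0.0125,-0.001,0,-0.002,-0.662],
    [-0.065,-0.0105,-0.001,0,-0.002,-0.697]
  ]
}}

```text
clock: 19.9
tool_pos: [0.5537, 0.0291, 0.0991]
orientation: [179.9, -0.0, 177.3]
force: [-1.0, 0.7, 0.1]
opening: 0.024
gripper_force: 0.4
```

```bash
python3 - <<'E'
from h import *
where();go(5,0,14)
E
```

```text
t 19.9 table mm [-44.8  -0.3  14.1] yaw [ 1.7995e+02 -1.0000e-02  1.8017e+02] F [-1.   0.7  0.1] open 0.024
5 0 14 shift [-0.0498  0.0001  0.0001] turn [ 0.0009 -0.0002  0.0029]
```

Still in contact (about 1 N) and centred. I push on through the gate.

{"api": "carry_out", "payload": {
  "rows": [
    [-0.005,0,0,0,0,0],
    [-0.01,0,0,0,0,0],
    [-0.015,0,0,0,0,0],
    [-0.019,0,0,0,0,0],
    [-0.023,0,0,0,0,0],
    [-0.027,0,0,0,0,0],
    [-0.031,0,0,0,0,0],
    [-0.035,0,0,0,0,0]
  ]
}}

```text
clock: 20.9
tool_pos: [0.5891, 0.0279, 0.0992]
orientation: [179.9, 0.0, 177.2]
force: [-0.3, 0.1, -0.6]
opening: 0.0243
gripper_force: 0.0
```

{"api": "carry_out", "payload": {
  "rows": [
    [-0.004,0,0,0,0,0],
    [-0.008,0,0,0,0,0],
    [-0.012,0,0,0,0,0],
    [-0.016,0,0,0,0,0],
    [-0.016,0,0,0,0,0],
    [-0.016,0,0,0,0,0]
  ]
}}

```text
clock: 21.65
tool_pos: [0.6046, 0.0271, 0.0991]
orientation: [179.9, 0.0, 177.2]
force: [0.0, -0.7, 0.5]
opening: 0.0244
gripper_force: 0.0
```

{"api": "carry_out", "payload": {
  "rows": [
    [0.012,0,0,0,0,0],
    [0.03,0,-0.02,0,0,0],
    [0.05,0,-0.05,0,0,0],
    [0.07,-0.03,-0.09,0,0,0],
    [0.085,-0.08,-0.12,0,0,0],
    [0.1,-0.13,-0.12,0,0,0],
    [0.11,-0.18,-0.12,0,0,0],
    [0.12,-0.23,-0.12,0,0,0]
  ]
}}

```text
clock: 22.65
tool_pos: [0.4721, -0.198, 0.2193]
orientation: [179.9, 0.1, 177.2]
force: [0.8, -1.2, 0.1]
opening: 0.0241
gripper_force: 0.0
```

{"api": "carry_out", "payload": {
  "rows": [
    [0.005,-0.04,0,0,0,0],
    [0.01,-0.09,0,0,0,0],
    [0.01,-0.12,0,0,0,0],
    [0.01,-0.12,0,0,0,0]
  ]
}}

```text
clock: 23.15
tool_pos: [0.4565, -0.3175, 0.2184]
orientation: [179.9, -0.0, 177.1]
force: [-1.0, 0.4, -0.3]
opening: 0.0241
gripper_force: 0.0
```

```bash
python3 - <<'E'
from h import *
where()
im=viewer.snapshot("scene")[150:270,165:305];cv2.imwrite("pics/c8.png",cv2.resize(cv2.cvtColor(im,cv2.COLOR_RGB2BGR),None,fx=5,fy=5,interpolation=cv2.INTER_CUBIC))
E
```

```text
t 23.15 table mm [-124.7 -351.3  133.4] yaw [ 1.7993e+02 -3.0000e-02  1.7989e+02] F [-1.   0.4 -0.3] open 0.0241
```

View pics/c8.png

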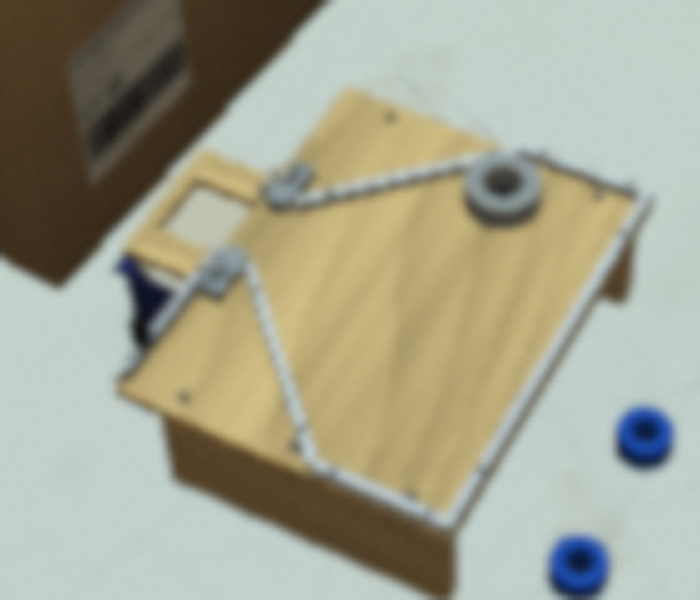

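Only the big spacer is left on the deck, at (503,190), unmoved. The slot is clear, the pin is at its open end at (140,330), and the arm touches nothing. I hand the job in.

```bash
python3 -c "
from plant import workorder
print(workorder.close_job())"
```

```text
the job is handed in; nothing more can be done
None
```

I pushed the shutter fully open and swept all three small spacers through the gate and down the slot, leaving the large one unmoved on the deck; the job was handed in at about 23 s, and no verdict was returned.

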